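# Put the brush hanger back on the drip rail

## Robot

A 6-joint arm with a two-finger parallel gripper is mounted at the origin on the work surface. World frame = base frame: x ahead of the robot, y to its left, z up, the work surface at z = 0. Lengths are in m, angles in rad, forces in N, time in s.
With the tool pointing down it reaches from about 0.375 to 0.925 m from the base axis. Payload 5.7 kg.
Tool frame: the origin (TCP) lies midway between the tips of the shut fingers; the grasp point (between the pads) lies 19 mm behind it; z points along the fingers, y is the direction in which the jaws open and shut (so a half turn about z gives the same grasp; the last joint's range is limited). The gripper opens to 88 mm and grips with 3 to 60 N. Pads are 20 mm wide; open, the fingers measure 115 mm over their backs; the gripper's body (75 mm by 178 mm) begins 61 mm behind the grasp point.
Start: joints at [-1.325, 0.359, 1.51, -0, 1.272, -0.115], TCP at [0.212, -0.561, 0.223] pointing down, gripper open.
Joint ranges: [-2.97, 2.97], [-1.01, 2.36], [0.21, 2.38], [-0.96, 4.11], [0.2, 2.71], [-2.98, 2.98]. Speed limits (rad/s): [2.39, 2.39, 3.14, 3.14, 3.14, 3.14].

## Interface

Orientations are given as a unit quaternion [x, y, z, w].
In Python, from bench import bot gives the robot as it stands.
- The arm moves only by the tool step_arm, never from a script. Its arguments are lists of equal length, an entry for each row: "hand": the opening in per cent of the stroke, from 0 (shut) to 100 (fully open); "delta_pos": the shift along the tool's x, y, z in mm, a list of three; "angular": the turn, a rotation vector about the tool's x, y, z in rad, a list of three. In form: {"hand": [hand, ...], "delta_pos": [[tx, ty, tz], ...], "angular": [[rx, ry, rz], ...]}. A call has 1 to 20 rows; each row is the pose to reach, as a shift and turn from the pose measured when the call began, along the tool's axes at that moment; what a row does not reach only later rows make up. A row lasts 1/10 s, in which the tool goes at most 50 mm and 8.59 degrees, less where a joint would pass 70% of its speed; a pose out of reach is approached as far as the arm can. A call with a gripper value outside its range is refused whole. The fingers move at their own pace and stop on an object; "newtons" is the grip in N (left out, the last holds). Time passes only in rows, so rows that repeat a pose let the fingers close. It gives the time, the measured TCP pose, the force and the opening at its end, in the units of the state.
- bot.get_state(): the state, without advancing time (a new reading comes with each control period).
- bot.snapshot(name): name is "scene" or "top"; returns (picture, depth): 384x512x3 uint8, red, green, blue; 384x512 float32, m along the optical axis (not along the pixel's ray), 0 where there is no reading.
- bot.camera_model(name): a dict with "K" (3x3 intrinsics, pixels), "origin" and "attitude" of the camera in the world. Camera axes: x right, y down, z forward; pixel columns grow to the right and rows downward; lengths in m; the calibration is good to about 2 mm. A picture is of the moment at which its call begins. camera_model takes no time and is no camera call.
- bot.job_done(): hands the job in, once; it reports no verdict.
Trained networks look in the newest picture that a camera, given by its name, has taken for a name from the list of things; names that differ only in an ending like _2 or _b are one class to them, and where a whole thing is asked for, a point or a joint stands for the part that bears it (a point fixed in the world has none). Each returns a list of dicts, best first, with "confidence" (0 to 1); they miss things now and then, are a little off and sometimes report something else, mostly with a low value. They report only what shows in the picture. A call takes as long as a camera call. They do not tell look-alikes from the thing itself.
- bot.spot_in(camera, thing): "rect" ([centre column, centre row, width, height] in pixels, round what is visible of it).
The state is a dict: "clock": time; "joint_pos": joint angles; "joint_velocities": joint speeds; "tau": joint torques, N m; "tool_pos": TCP position; "tool_rot": TCP orientation; "ft_force": force on the tool from outside, world axes, zero at the start; "wrist_torque": the same for the moment, N m; "grip_width": finger opening in m.
Only numpy, scipy, OpenCV 4.12 (cv2) and the standard library are available. Lean on these libraries where they do the work, as an engineer would, in place of code of your own. Each camera call takes 0.05 s, during which the arm holds its last target. There are 200 camera calls.

## Task

Take the orange roller hanger out of the aluminium tray and lower it gently over the high end of the sloped drip rail, above the brass catch, until you feel its rollers bear on the rail for a moment while you still hold it. Then push it along the rail, rollers still on it, over the spring catch and let it go so that it rolls down to the red stop and rests there upright. Do not press hard on the rail (keep under 15 N) and leave the other things on the table where they are.

Things in the scene. Friction and masses are not known exactly. Their poses are not given: they have to be found in the camera images.
- hanger: Orange roller hanger, 0.2 to 0.35 kg, an upside-down U that straddles the rail, same either way round; it starts standing in the tray. Origin: middle of its underside; z up, y along its length (rolling direction). Bridge 30 (x) x 70 (y) mm, top at z 62. Two cheeks, 70 mm long, inner faces 20 mm apart, flaring to 30 mm apart at the bottom. Steel hooks stick out to x = +-40 mm at z 8 to 24 mm.
- hanger_fin (a point): Middle of the hanger's fin, to hold it by: 12 mm thick (hanger x), 44 mm long (hanger y), from 10 mm below to 10 mm above this point, which is 72 mm above the hanger's origin.
- hanger_rollers (a point): On the hanger's middle, 30 mm above its origin, level with the undersides of its two black rollers, which ride on the rail. Rollers 18 mm in diameter, axles 24 mm before and behind; they turn freely with a slight drag.
- stand: Fixed drip-rail stand, origin on the table, middle of its base (70 x 460 x 12 mm); z up, y along the rail to its HIGH end. The rail: a bar 12 mm wide, 22 mm high, straight above x = 0, rising towards +y at 0.14 rad (8 degrees). Clamped at any height: rail top above the origin 125 to 165 mm over the table, NOT measured: feel for it. On rubber pads: it sinks 1 mm per 4 N. Posts at y = +-212 mm, 212 and 157 mm tall.
- stand_load (a point): On the fixed stand at y = +118 mm: setting-down place at the high end, between the grey end plate (18 mm over the rail, at y = +181 mm) and the catch. This point marks the LOWEST height the rail top can have here; the real rail top is 0 to 40 mm straight above it. The hanger's middle may be set from 26 mm down the rail to 22 mm up the rail of here.
- stand_catch (a point): On the fixed stand at y = +54 mm, at the LOWEST possible height of the rail top (really 0 to 40 mm higher). Brass spring catch: a bar across the rail top, 5 mm proud, going down flush under 1.2 to 2.3 N. A hanger let go above it stays there; with its rear roller past it (hanger's middle more than 40 mm down the rail from here) it runs down by itself, up to about 0.3 m/s.
- stand_stop (a point): On the fixed stand at y = -181 mm, at the LOWEST possible height of the rail top there (really 0 to 40 mm higher): inner face of the red stop plate at the low end, which reaches 40 mm over the rail. The hanger resting against it has its origin about 39 mm up the rail from here (y = -142 mm on the stand).
- tray: Small loose aluminium tray, 120 (x) x 130 (y) mm, rim 14 mm high, floor 3 mm thick; origin at the middle of its underside. The hanger stands in it. The tray and the blue cup may have changed places.
- cup: Blue plastic cup, 76 mm diameter, 90 mm high, origin at the middle of its underside. Leave alone.
- scrub_brush: Green scrubbing brush lying on the table near the robot, 170 mm long along its x. Leave alone.
- spray_bottle: Grey spray bottle, 206 mm high, on the white triangular corner shelf at the left. Origin at the middle of its underside. Leave alone.
- brush_stand: White ceramic toothbrush stand with brushes, 190 mm high, on the corner shelf. Leave alone.
- soap_jar: Jar with blue lid, 100 mm high, on the corner shelf. Leave alone.
- detergent: Blue detergent bottle, 90 mm diameter, 220 mm high, on the table at the right. Leave alone.
- peg_box: Yellow open box of clothes pegs, 150 x 110 x 60 mm, beyond the rail at the right. Leave alone.
Mind the look-alikes: they are no part of the job. Of the things shaped like the hanger, the orange one is meant.

How it is judged:
On the way, in this order (a step that is already met when the one before it is completed fails the run):
1. The hanger, still held, bears on the rail (more than 1 N) above the catch (contact force between hanger and stand above 1 N and contact force between the fingers and hanger above 1 N and y of hanger in the frame of stand between 0.088 and 0.155 m and x of hanger in the frame of stand between -0.012 and 0.012 m and z of hanger in the frame of stand above 0.1 m), for 0.25 s.
2. The hanger passes over the catch with its rollers on the rail (contact force between hanger and stand above 0.2 N and y of hanger in the frame of stand between 0.015 and 0.08 m and x of hanger in the frame of stand between -0.012 and 0.012 m), for 0.04 s.
At the end, for the whole second after the job is handed in: The hanger straddles the rail upright (within 17 degrees), at rest against the red stop (its origin within 12 mm of y = -142 mm on the stand and within 12 mm of the rail's middle line), borne by the rail and released (y of hanger in the frame of stand between -0.154 and -0.13 m and x of hanger in the frame of stand between -0.012 and 0.012 m and z of hanger in the frame of stand between 0.065 and 0.125 m and angle between hanger's own z axis and vertical below 0.3 rad and linear speed of hanger below 0.02 m/s and contact force between hanger and stand above 0.5 N); the robot touches nothing.
It fails at once if The hanger is pressed or struck against the rail stand with more than 15 N (contact force between hanger and stand above 15 N).
It fails at once if A bystander is moved by more than 30 mm (distance of any of cup, scrub_brush, spray_bottle, brush_stand, soap_jar, detergent, peg_box from where it was at the start of the episode above 0.03 m).
It fails at once if The tray is shoved about by more than 50 mm (distance of tray from where it was at the start of the episode above 0.05 m).
It also fails if it takes over 64 s, if anything falls off the work surface, if the arm or the gripper's body presses on something with over 40 N, if the wrist force passes 120 N, or if a joint passes its speed limit or range.

## Working session

There is one attempt and no reset: what is moved stays moved. The work goes in short steps, Python scripts to look and compute and a tool call to move; the robot and the scene stay as the last step left them, time stands still between calls to the robot, and variables do not carry over. Pictures are saved under pics/ and viewed, about 8 in all and at most 12, crops included, and the job is handed in when it is done.

Besides the shell and the picture viewer there is one more tool, called after "Emit:" as name(argument=value, ...) on one line, values as JSON. step_arm: Moves the arm, as the interface text tells. Its arguments: {"type":"object","properties":{"hand":{"type":"array"},"delta_pos":{"type":"array"},"angular":{"type":"array"},"newtons":{"type":"number"}},"required":["hand","delta_pos","angular"]}

```bash
mkdir -p pics; cat > h.py <<'E'
import numpy as np, cv2
from bench import bot
from scipy.spatial.transform import Rotation as R
def cam(n):
    m=bot.camera_model(n); a=np.array(m["attitude"],float)
    A=a if a.shape==(3,3) else R.from_quat(a).as_matrix()
    return np.array(m["K"]),np.array(m["origin"]),A
def cloud(n,d):
    K,o,A=cam(n); v,u=np.mgrid[:d.shape[0],:d.shape[1]]
    P=np.stack([(u-K[0,2])/K[0,0]*d,(v-K[1,2])/K[1,1]*d,d],-1)
    return P@A.T+o
E
python3 - <<'E'
from h import *
for n in("scene","top"):
    p,d=bot.snapshot(n); cv2.imwrite(f"pics/{n}0.png",cv2.resize(p[:,:,::-1],(800,600),interpolation=cv2.INTER_CUBIC)); np.savez(f"{n}0.npz",p=p,d=d)
    K,o,A=cam(n); print(n,K.round(1).tolist(),o.round(3),A.round(3).tolist())
    for t in("hanger","stand","tray","cup"):
        for r in bot.spot_in(n,t)[:3]: print(t,np.round(r["rect"],1),round(r["confidence"],2))
print(bot.get_state())
E
```

```text
scene [[401.8, 0.0, 255.9], [0.0, 401.8, 192.0], [0.0, 0.0, 1.0]] [1.376 0.411 1.081] [[-0.375, 0.669, -0.642], [0.927, 0.281, -0.248], [0.014, -0.688, -0.725]]
hanger [323.  273.8  26.   28.6] 0.93
hanger [310.1 177.1  18.9  26.3] 0.69
hanger [266.4 284.1  22.9  35.8] 0.68
stand [227.6 219.1 140.5  81.5] 0.95
tray [305.1 208.6  38.2  38.7] 0.68
cup [201.4 166.4  19.   28.9] 0.9
top [[351.9, 0.0, 249.7], [0.0, 351.9, 196.1], [0.0, 0.0, 1.0]] [0.446 0.081 1.175] [[-0.004, -0.997, 0.077], [-1.0, 0.003, -0.013], [0.013, -0.077, -0.997]]
hanger [203.1 230.4  23.8  19.3] 0.78
hanger [201.5 120.6  18.6  29.2] 0.74
hanger [155.7 151.8  23.5  18.2] 0.67
stand [263.6 164.7 155.2  39.2] 0.82
tray [200.2 230.2  39.4  40.9] 0.57
cup [329.4 231.2  25.7  27.7] 0.72
{'clock': 0.5, 'joint_pos': array([-1.32512482e+00,  3.58813599e-01,  1.51041153e+00,  2.93827852e-05,
        1.27248757e+00, -1.15087611e-01]), 'joint_velocities': array([-0.00064664, -0.00054872,  0.000334  ,  0.00116321,  0.0005351 ,
        0.00061163]), 'tau': array([ 2.19223261e-05, -5.14898694e+01, -2.70879865e+01,  6.75466843e-02,
        2.62401276e-02, -3.87168961e-05]), 'tool_pos': array([ 0.21179248, -0.56134127,  0.22261027]), 'tool_rot': array([ 9.83776442e-01,  1.79398739e-01,  1.00961969e-05, -6.08103000e-05]), 'ft_force': array([ 0.71451557, -0.35848814,  0.64815701]), 'wrist_torque': array([ 0.01231276,  0.00917188, -0.03182134]), 'grip_width': 0.08751351187099304}
```

View pics/scene0.png

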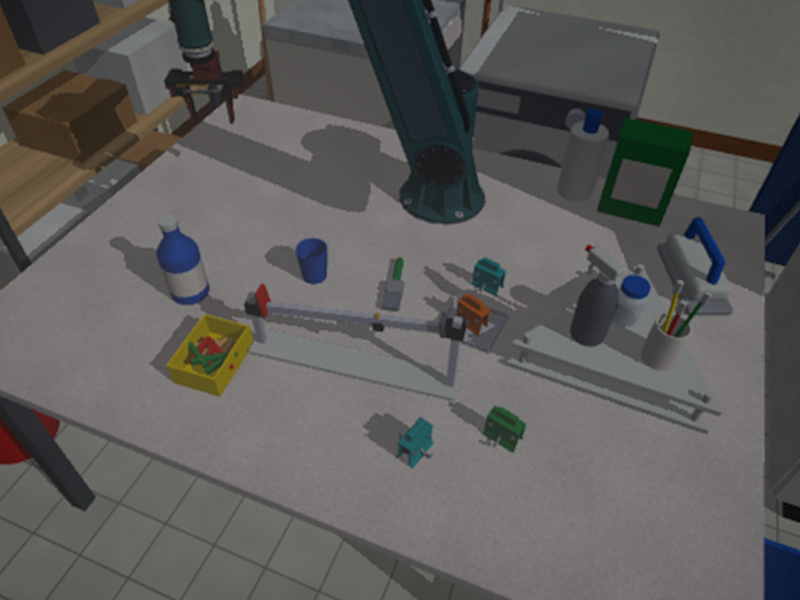

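View pics/top0.png

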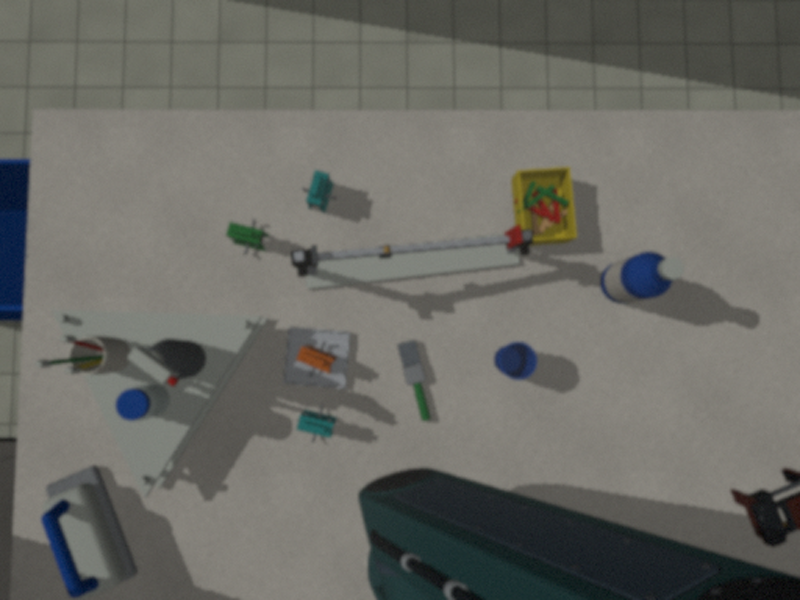

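Orange hanger stands in the tray at about (317,358) in the top picture. The rail runs from the grey end (300,260) to the red stop (517,240), with the catch near (385,250). Next, metric estimates from depth.

```bash
python3 - <<'E'
from h import *
for n in("top","scene"):
    z=np.load(n+"0.npz");p,d=z["p"],z["d"];P=cloud(n,d);hs=cv2.cvtColor(p,cv2.COLOR_RGB2HSV)
    H,S,V=[hs[...,i].astype(int) for i in range(3)]
    x,y,w,h=(203,230,30,28) if n=="top" else (304,202,30,36)
    m=np.zeros(H.shape,bool); m[y-h//2:y+h//2,x-w//2:x+w//2]=1
    m&=(d>0)&(H>3)&(H<20)&(S>130)&(V>50)
    Q=P[m]; print(n,"orange",m.sum(),"z pct",np.percentile(Q[:,2],[2,25,50,75,90,98]).round(3))
    T=Q[Q[:,2]>Q[:,2].max()-.016] 
    print(" fin centroid",T.mean(0).round(4),len(T)); r=cv2.minAreaRect(T[:,:2].astype(np.float32)*1000);print(" fin rect mm",r)
    T=Q;e,v=np.linalg.eigh(np.cov(T[:,:2].T));print(" allPCA dir",v[:,1].round(3),np.degrees(np.arctan2(v[1,1],v[0,1])).round(1), np.sqrt(e).round(4), "box",cv2.minAreaRect(T[:,:2].astype(np.float32)*1000))
    # rail: narrow points in stand region with z 0.09..0.2
    X,Y,Z=P[...,0],P[...,1],P[...,2]
    m=(d>0)&(X>.5)&(X<.8)&(Y>-.25)&(Y<.4)&(Z>.08)&(Z<.22)&(S<90)
    q=P[m]; 
    if n=="top": q=q
    np.save(n+"rail.npy",q)
    # robust line in xy
    l=cv2.fitLine(q[:,:2].astype(np.float32),cv2.DIST_HUBER,0,.003,.001).ravel();print(" rail line xy",l.round(4),len(q))
    u=l[:2]*(1 if l[1]>0 else -1); s=(q[:,:2]-l[2:])@u; t=(q[:,:2]-l[2:])@np.array([-u[1],u[0]])
    for a in np.arange(-.26,.26,.02):
        k=(s>a)&(s<a+.02)&(abs(t)<.02)
        if k.sum()>2: print("  s%.2f n%d xy %s zmed %.4f z90 %.4f tmed %.4f"%(a+.01,k.sum(),q[k][:,:2].mean(0).round(4),np.median(q[k,2]),np.percentile(q[k,2],90),np.median(t[k])))
    # red stop, brass
    m=(d>0)&((H<5)|(H>174))&(S>140)&(X>.5)&(X<.85)&(Y>-.25)&(Y<-.05)&(Z>.1); 
    if m.any(): print(" red",np.median(P[m],0).round(4),P[m].min(0).round(3),P[m].max(0).round(3),m.sum())
    m=(d>0)&(H>12)&(H<32)&(S>80)&(X>.55)&(X<.8)&(Y>-.05)&(Y<.25)&(Z>.1)&(Z<.2)
    if m.any(): print(" brass",np.median(P[m],0).round(4),P[m].min(0).round(3),P[m].max(0).round(3),m.sum())
    print(" table z", np.median(Z[(d>0)&(abs(Z)<.03)]).round(4))
    m=(d>0)&(X>.6)&(X<.78)&(Y>-.22)&(Y<.33)&(Z>.008)&(Z<.018)&(S<80); q=P[m]; print(" base rect",cv2.minAreaRect(q[:,:2].astype(np.float32)*1000),len(q))
E
```

```text
top orange 202 z pct [0.015 0.063 0.065 0.08  0.084 0.086]
 fin centroid [0.4261 0.2195 0.0834] 59
 fin rect mm ((426.01202392578125, 219.607421875), (43.415443420410156, 11.845319747924805), 67.97071838378906)
 allPCA dir [0.401 0.916] 66.4 [0.0081 0.0191] box ((428.22552490234375, 218.90325927734375), (67.18363952636719, 28.15241050720215), 67.99597930908203)
 rail line xy [ 0.1227 -0.9924  0.6266  0.0655] 1062
  s-0.25 n50 xy [ 0.6515 -0.1866] zmed 0.1465 z90 0.1582 tmed 0.0064
  s-0.23 n22 xy [ 0.6531 -0.158 ] zmed 0.1360 z90 0.1406 tmed 0.0019
  s-0.21 n33 xy [ 0.6526 -0.1434] zmed 0.1405 z90 0.1434 tmed 0.0006
  s-0.19 n34 xy [ 0.6506 -0.123 ] zmed 0.1438 z90 0.1460 tmed -0.0009
  s-0.17 n34 xy [ 0.648  -0.1031] zmed 0.1462 z90 0.1482 tmed 0.0001
  s-0.15 n34 xy [ 0.6458 -0.083 ] zmed 0.1485 z90 0.1524 tmed -0.0002
  s-0.13 n33 xy [ 0.6437 -0.0632] zmed 0.1515 z90 0.1546 tmed -0.0006
  s-0.11 n36 xy [ 0.6413 -0.0438] zmed 0.1544 z90 0.1573 tmed -0.0003
  s-0.09 n33 xy [ 0.6391 -0.0236] zmed 0.1576 z90 0.1602 tmed -0.0009
  s-0.07 n35 xy [ 0.6364 -0.0043] zmed 0.1608 z90 0.1632 
[... 2741 characters left out ...]
9 tmed -0.0001
  s0.09 n49 xy [0.6247 0.1457] zmed 0.1826 z90 0.1859 tmed 0.0006
  s0.11 n51 xy [0.6221 0.1657] zmed 0.1826 z90 0.1889 tmed 0.0012
  s0.13 n48 xy [0.6198 0.1855] zmed 0.1857 z90 0.1911 tmed 0.0005
  s0.15 n96 xy [0.6216 0.2061] zmed 0.1999 z90 0.2111 tmed -0.0060
  s0.17 n175 xy [0.6192 0.2273] zmed 0.1780 z90 0.2121 tmed -0.0026
  s0.19 n74 xy [0.616  0.2395] zmed 0.1892 z90 0.2023 tmed -0.0024
 red [ 0.6645 -0.1642  0.1592] [ 0.644 -0.173  0.119] [ 0.677 -0.157  0.183] 102
 brass [0.6302 0.075  0.1773] [0.627 0.072 0.172] [0.635 0.077 0.179] 8
 table z 0.002
 base rect ((686.6907958984375, 61.116180419921875), (173.7902069091797, 535.9999389648438), 1.5620068311691284) 2037
```

Found: hanger fin at about (0.428, 0.219), top at z 0.085, long axis at 67.5° yaw. Rail at 96.6° yaw, top z about 0.182 at the loading place (0.622, 0.139). Now to above the hanger.

Emit:
step_arm(hand=[60,60,60,60,60,60,60,60,60,60,60,60,60,60,60,60,60,60,60,60], delta_pos=[[315,-245,-27],[315,-245,-27],[315,-245,-27],[315,-245,-27],[315,-245,-27],[315,-245,-27],[315,-245,-27],[315,-245,-27],[315,-245,-27],[478,-653,23],[478,-653,23],[478,-653,23],[478,-653,23],[478,-653,23],[478,-653,23],[478,-653,23],[478,-653,23],[478,-653,23],[478,-653,23],[478,-653,23]], angular=[[0,0,-0.817],[0,0,-0.817],[0,0,-0.817],[0,0,-0.817],[0,0,-0.817],[0,0,-0.817],[0,0,-0.817],[0,0,-0.817],[0,0,-0.817],[0,0,-0.817],[0,0,-0.817],[0,0,-0.817],[0,0,-0.817],[0,0,-0.817],[0,0,-0.817],[0,0,-0.817],[0,0,-0.817],[0,0,-0.817],[0,0,-0.817],[0,0,-0.817]], newtons=25)

```text
clock: 2.5
tool_pos: [0.4284, 0.2183, 0.1995]
tool_rot: [0.831, 0.556, -0.0, 0.0]
ft_force: [-1.0, -1.1, 0.1]
grip_width: 0.0525
```

```bash
cat >> h.py <<'E'
def togo(pos,yaw,pitch=0):
    """tool shift (mm)/turn (rad) to TCP pos; yaw=heading (deg) of tool x; pitch = tool x raised (rad)"""
    s=bot.get_state(); Rn=R.from_quat(s["tool_rot"])
    Rt=R.from_euler("z",yaw,degrees=True)*R.from_euler("y",-pitch)*R.from_euler("x",np.pi)
    print("t%.2f"%s["clock"],"pos",s["tool_pos"].round(4),"xyaw %.2f"%np.degrees(np.arctan2(*Rn.as_matrix()[[1,0],0])),"F",s["ft_force"].round(2),"w %.4f"%s["grip_width"])
    print(" d",(Rn.inv().apply(np.array(pos)-s["tool_pos"])*1000).round(1),"rot",(Rn.inv()*Rt).as_rotvec().round(3))
E
python3 - <<'E'
from h import *
togo((.428,.2192,.069),67.5)
p,d=bot.snapshot("scene"); np.savez("s1.npz",p=p,d=d); cv2.imwrite("pics/s1.png",cv2.resize(p[110:290,220:420,::-1],(800,720))[:600])
E
```

```text
t2.50 pos [0.4284 0.2183 0.1995] xyaw 67.61 F [-0.98 -1.09  0.12] w 0.0525
 d [  0.8  -0.7 130.5] rot [-0.     0.001  0.002]
```

View pics/s1.png

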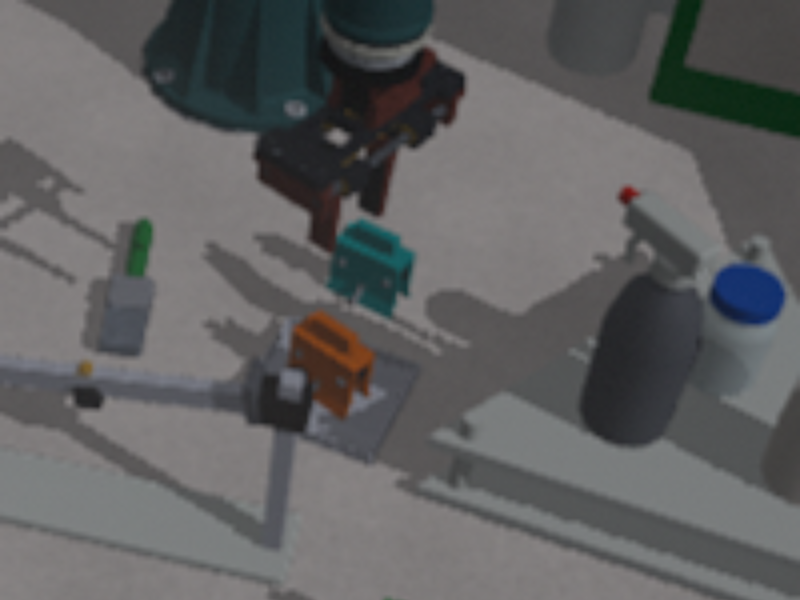

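The open fingers straddle the line above the orange hanger's fin (crop: fingers at (325,230)/(375,200), fin at (335,335)), and the bottle and shelf are clear. Descend and grip.

Emit:
step_arm(hand=[60,60,60,60,60,60,60,0,0,0,0,0,0,0], delta_pos=[[1,-1,40],[1,-1,80],[1,-1,110],[1,-1,125],[1,-1,130],[1,-1,130],[1,-1,130],[1,-1,130],[1,-1,130],[1,-1,130],[1,-1,130],[1,-1,130],[1,-1,130],[1,-1,130]], angular=[[0,0,0],[0,0,0],[0,0,0],[0,0,0],[0,0,0],[0,0,0],[0,0,0],[0,0,0],[0,0,0],[0,0,0],[0,0,0],[0,0,0],[0,0,0],[0,0,0]], newtons=25)

```text
clock: 3.95
tool_pos: [0.4277, 0.2187, 0.0694]
tool_rot: [0.831, 0.556, -0.001, 0.0]
ft_force: [-0.4, -0.6, -0.8]
grip_width: 0.0119
```

```bash
python3 - <<'E'
from h import *
togo((.428,.2192,.30),67.5)
E
```

```text
t3.95 pos [0.4277 0.2187 0.0694] xyaw 67.52 F [-0.43 -0.55 -0.78] w 0.0119
 d [   0.3    0.  -230.6] rot [-0.     0.001  0.   ]
```

Width is 11.9 mm, so the fin is held. Lift.

Emit:
step_arm(hand=[0,0,0,0,0,0,0,0,0,0], delta_pos=[[0,0,-20],[0,0,-40],[0,0,-80],[0,0,-120],[0,0,-160],[0,0,-200],[0,0,-220],[0,0,-230],[0,0,-230],[0,0,-230]], angular=[[0,0,0],[0,0,0],[0,0,0],[0,0,0],[0,0,0],[0,0,0],[0,0,0],[0,0,0],[0,0,0],[0,0,0]])

```text
clock: 4.95
tool_pos: [0.427, 0.2186, 0.298]
tool_rot: [0.831, 0.556, -0.002, -0.0]
ft_force: [-1.0, 0.0, -2.6]
grip_width: 0.0121
```

```bash
python3 - <<'E'
from h import *
# load point estimate, TCP above hanger; hanger lean by tilt handled later
togo((.6228,.1350,.30),96.6,.14)
p,d=bot.snapshot("scene"); np.savez("s2.npz",p=p,d=d)
K,o,A=cam("scene"); s=bot.get_state(); q=A.T@(s["tool_pos"]-o); q=K@q/q[2]; u,v=q[:2].astype(int); print(u,v)
c=p[max(0,v-70):v+80,u-100:u+100,::-1]; cv2.imwrite("pics/s2.png",cv2.resize(c,(800,600)))
E
```

```text
t4.95 pos [0.427  0.2186 0.298 ] xyaw 67.52 F [-0.97  0.03 -2.6 ] w 0.0121
 d [ -2.3 212.9  -2.5] rot [ 0.033  0.139 -0.507]
310 142
```

View pics/s2.png

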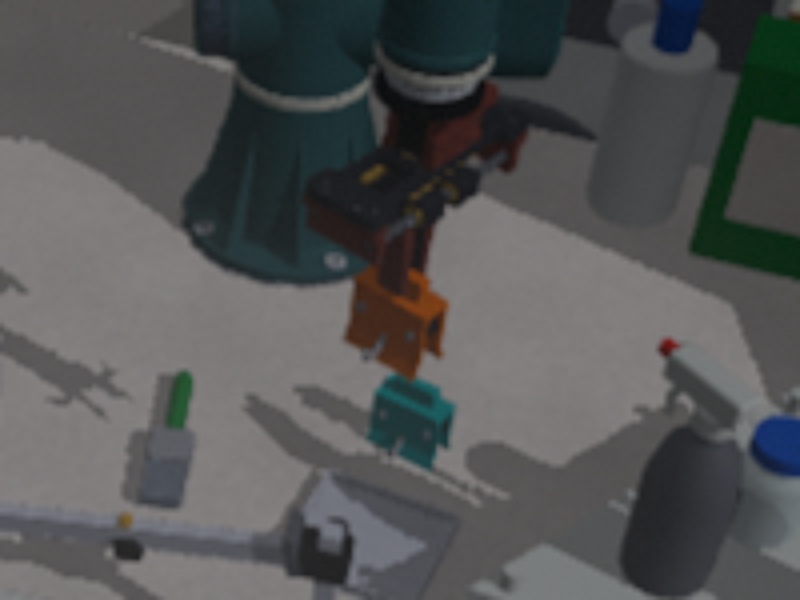

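Hanger is held, hanging straight below the fingers at crop (400,325). Move above the loading place, turned and tilted to the rail slope.

Emit:
step_arm(hand=[0,0,0,0,0,0,0,0,0,0,0,0], delta_pos=[[-1,20,-2],[-2,50,-2],[-4,85,-2],[-5,120,-2],[-7,155,-2],[-8,190,-2],[-9,205,-2],[-10,217,-2],[-10,217,-2],[-10,217,-2],[-10,217,-2],[-10,217,-2]], angular=[[0.033,0.139,-0.507],[0.033,0.139,-0.507],[0.033,0.139,-0.507],[0.033,0.139,-0.507],[0.033,0.139,-0.507],[0.033,0.139,-0.507],[0.033,0.139,-0.507],[0.033,0.139,-0.507],[0.033,0.139,-0.507],[0.033,0.139,-0.507],[0.033,0.139,-0.507],[0.033,0.139,-0.507]])

```text
clock: 6.2
tool_pos: [0.6225, 0.127, 0.2994]
tool_rot: [0.663, 0.745, 0.046, -0.053]
ft_force: [0.4, -0.3, -3.5]
grip_width: 0.012
```

```bash
python3 - <<'E'
from h import *
togo((.6235,.1267,.25),96.6,.14)
c=np.array([.6295,.075]); u=np.array([-.115,.9934]); nrm=np.array([u[1],-u[0]])
for n in("scene","top"):
    p,d=bot.snapshot(n); P=cloud(n,d); hs=cv2.cvtColor(p,cv2.COLOR_RGB2HSV);H,S,V=[hs[...,i].astype(int) for i in range(3)]
    m=(d>0)&(H>3)&(H<20)&(S>130)&(V>40)&(P[...,2]>.2)&(P[...,2]<.36)&(abs(P[...,0]-.62)<.1)&(abs(P[...,1]-.13)<.1)
    q=P[m]; s=(q[:,:2]-c)@u+.054; t=(q[:,:2]-c)@nrm
    print(n,len(q),"along",np.percentile(s,[1,50,99]).round(4),"lateral",np.percentile(t,[1,50,99]).round(4),"z",np.percentile(q[:,2],[1,50,99]).round(4))
    X,Y,Z=P[...,0],P[...,1],P[...,2]; sa=(X-c[0])*u[0]+(Y-c[1])*u[1]+.054; ta=(X-c[0])*nrm[0]+(Y-c[1])*nrm[1]
    for a,b in((-.12,-.06),(-.06,0),(0,.04),(.06,.1),(.1,.165)):
        zr=.165+.141*sa; k=(d>0)&(sa>a)&(sa<b)&(abs(ta)<.015)&(abs(Z-zr)<.007); t=ta[k]
        if k.sum()>5: print("  rail s %.2f..%.2f n%d lat %s zoff med %.4f"%(a,b,k.sum(),np.percentile(t,[5,50,95]).round(4),np.median((Z-zr)[k])))
    K,o,A=cam(n); g=bot.get_state()["tool_pos"]; g=A.T@(g-o); g=K@g/g[2]; x,y=g[:2].astype(int); x=max(x,80);y=max(60,y+15)
    cv2.imwrite(f"pics/{n}3.png",cv2.resize(p[y-60:y+60,x-80:x+80,::-1],(800,600)))
E
```

```text
t6.20 pos [0.6225 0.127  0.2994] xyaw 96.65 F [ 0.4  -0.26 -3.52] w 0.0120
 d [-7.3  1.  48.9] rot [-0.001  0.     0.001]
scene 476 along [0.0761 0.117  0.1452] lateral [-0.015   0.0125  0.019 ] z [0.2356 0.2768 0.3186]
  rail s -0.12..-0.06 n81 lat [-0.0048  0.0038  0.0081] zoff med 0.0004
  rail s -0.06..0.00 n85 lat [-0.0059  0.0035  0.0082] zoff med 0.0008
  rail s 0.00..0.04 n63 lat [-0.0046  0.0033  0.0078] zoff med 0.0011
  rail s 0.06..0.10 n61 lat [-0.0052  0.0033  0.0067] zoff med 0.0014
  rail s 0.10..0.17 n103 lat [-0.0056  0.0036  0.0075] zoff med 0.0005
top 1 along [0.0997 0.0997 0.0997] lateral [-0.017 -0.017 -0.017] z [0.2421 0.2421 0.2421]
  rail s -0.12..-0.06 n22 lat [-0.0062 -0.0013  0.0047] zoff med -0.0008
  rail s -0.06..0.00 n37 lat [-0.0066 -0.0012  0.0049] zoff med -0.0010
  rail s 0.00..0.04 n59 lat [-0.0062 -0.0009  0.0039] zoff med -0.0005
```

View pics/scene3.png

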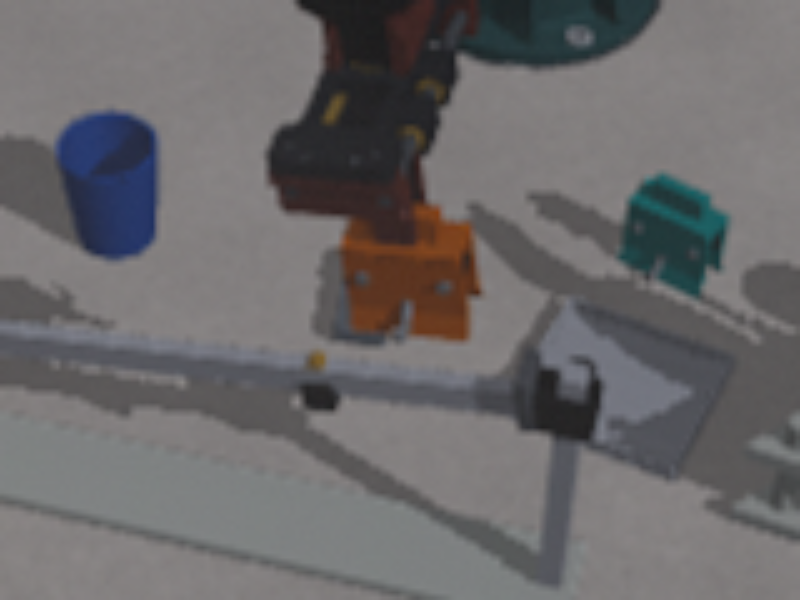

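Aligned: hanger is square to the rail, about 1 mm lateral offset, plate and catch clear. Lower to about 5 mm above the expected contact.

Emit:
step_arm(hand=[0,0,0,0,0,0,0,0,0,0,0], delta_pos=[[-2,1,14],[-4,1,29],[-6,1,43],[-7,1,50],[-8,1,57],[-9,1,64],[-10,1,70],[-10.5,1,74],[-11,1,76],[-11,1,76],[-11,1,76]], angular=[[0,0,0],[0,0,0],[0,0,0],[0,0,0],[0,0,0],[0,0,0],[0,0,0],[0,0,0],[0,0,0],[0,0,0],[0,0,0]])

```text
clock: 7.4
tool_pos: [0.6241, 0.1266, 0.2229]
tool_rot: [0.663, 0.745, 0.046, -0.052]
ft_force: [-0.1, -0.4, -1.8]
grip_width: 0.012
```

```bash
python3 - <<'E'
from h import *
togo((.6235,.1267,.212),96.6,.14)
E
```

```text
t7.40 pos [0.6241 0.1266 0.2229] xyaw 96.64 F [-0.11 -0.35 -1.82] w 0.0120
 d [-1.3 -0.5 10.9] rot [-0.     0.     0.001]
```

Emit:
step_arm(hand=[0,0,0,0,0,0], delta_pos=[[0,0,1],[0,0,2],[0,0,3],[0,0,3.5],[0,0,4],[0,0,4]], angular=[[0,0,0],[0,0,0],[0,0,0],[0,0,0],[0,0,0],[0,0,0]])

```text
clock: 8.0
tool_pos: [0.6239, 0.1271, 0.2189]
tool_rot: [0.663, 0.745, 0.046, -0.052]
ft_force: [-0.4, 0.4, -3.0]
grip_width: 0.0118
```

Emit:
step_arm(hand=[0,0,0], delta_pos=[[0,0,0.5],[0,0,1],[0,0,1]], angular=[[0,0,0],[0,0,0],[0,0,0]])

```text
clock: 8.3
tool_pos: [0.6238, 0.1273, 0.2178]
tool_rot: [0.663, 0.745, 0.046, -0.052]
ft_force: [0.9, -0.3, -2.2]
grip_width: 0.0117
```

Emit:
step_arm(hand=[0,0,0], delta_pos=[[0,0,0.5],[0,0,1],[0,0,1]], angular=[[0,0,0],[0,0,0],[0,0,0]])

```text
clock: 8.6
tool_pos: [0.6238, 0.1274, 0.2168]
tool_rot: [0.663, 0.745, 0.046, -0.052]
ft_force: [0.7, 0.3, -2.9]
grip_width: 0.0117
```

Emit:
step_arm(hand=[0,0,0], delta_pos=[[0,0,0.5],[0,0,1],[0,0,1]], angular=[[0,0,0],[0,0,0],[0,0,0]])

```text
clock: 8.9
tool_pos: [0.6239, 0.1275, 0.216]
tool_rot: [0.663, 0.745, 0.046, -0.052]
ft_force: [-0.9, -0.1, 0.5]
grip_width: 0.0121
```

Contact felt at about z 0.2165. A little more, and hold.

Emit:
step_arm(hand=[0,0,0], delta_pos=[[0,0,0.5],[0,0,0.5],[0,0,0.5]], angular=[[0,0,0],[0,0,0],[0,0,0]])

```text
clock: 9.2
tool_pos: [0.6239, 0.1275, 0.2157]
tool_rot: [0.663, 0.745, 0.046, -0.052]
ft_force: [-1.2, -0.7, 0.9]
grip_width: 0.0119
```

Emit:
step_arm(hand=[0], delta_pos=[[0,0,0]], angular=[[0,0,0]])

```text
clock: 9.3
tool_pos: [0.6239, 0.1275, 0.2158]
tool_rot: [0.663, 0.745, 0.046, -0.052]
ft_force: [-0.6, -0.9, 1.1]
grip_width: 0.012
```

Emit:
step_arm(hand=[0], delta_pos=[[0,0,0]], angular=[[0,0,0]])

```text
clock: 9.4
tool_pos: [0.6239, 0.1275, 0.2159]
tool_rot: [0.663, 0.745, 0.046, -0.052]
ft_force: [-0.8, -1.3, 0.6]
grip_width: 0.012
```

```bash
python3 - <<'E'
from h import *
# target: hanger origin 45 mm below catch -> stand y 9-9=-0 for TCP
u=np.array([-.115,.9934]); c=np.array([.6295,.075])
s=bot.get_state(); print("TCP stand y",(s["tool_pos"][:2]-c)@u+.054,"lat",(s["tool_pos"][:2]-c)@[u[1],-u[0]])
b=c+u*(-.002-.054); togo((*b,s["tool_pos"][2]-.1409*((s["tool_pos"][:2]-c)@u+.056)),96.6,.14)
E
```

```text
TCP stand y 0.10683113278573145 lat 0.00046285560781241165
t9.40 pos [0.6239 0.1275 0.2159] xyaw 96.64 F [-0.83 -1.33  0.57] w 0.0120
 d [-109.9   -0.5    0. ] rot [-0.     0.     0.001]
```

About 3.5 N bears on the rail, held for more than 0.5 s. Now push down the rail over the catch.

Emit:
step_arm(hand=[0,0,0,0,0,0,0,0,0,0,0,0], delta_pos=[[-3,0,0.2],[-7,0,0.3],[-11,0,0.3],[-15,0,0.3],[-20,0,0.3],[-25,0,0.3],[-30,0,0.3],[-35,0,0.3],[-40,0,0.3],[-45,0,0.3],[-50,0,0.3],[-55,0,0.3]], angular=[[0,0,0],[0,0,0],[0,0,0],[0,0,0],[0,0,0],[0,0,0],[0,0,0],[0,0,0],[0,0,0],[0,0,0],[0,0,0],[0,0,0]])

```text
clock: 10.6
tool_pos: [0.6303, 0.0731, 0.2079]
tool_rot: [0.663, 0.745, 0.046, -0.052]
ft_force: [-1.3, 0.2, 1.3]
grip_width: 0.0118
```

```bash
python3 - <<'E'
from h import *
u=np.array([-.115,.9934]); c=np.array([.6295,.075])
s=bot.get_state(); y=(s["tool_pos"][:2]-c)@u+.054; print("TCP stand y",y,"z minus line",s["tool_pos"][2]-(.2159+.1409*(y-.1068)))
b=c+u*(-.04-.054); togo((*b,.2159+.1409*(-.04-.1068)),96.6,.14)
E
```

```text
TCP stand y 0.05204802269384129 z minus line -0.0002856867918381578
t10.60 pos [0.6303 0.0731 0.2079] xyaw 96.64 F [-1.3   0.16  1.27] w 0.0118
 d [-92.9  -0.7  -0.3] rot [-0.     0.     0.001]
```

Emit:
step_arm(hand=[0,0,0,0,0,0,0,0,0,0,0,0,0,0,0,0,0,0,0], delta_pos=[[-4,0,0],[-9,0,0],[-14,0,0],[-19,0,0],[-24,0,0],[-29,0,0],[-35,0,0],[-41,0,0],[-47,0,0],[-53,0,0],[-59,-0.5,0],[-65,-0.5,0],[-71,-0.5,0],[-77,-0.5,0],[-83,-0.5,0],[-88,-0.5,0],[-92,-0.5,0],[-93,-0.5,0],[-93,-0.5,0]], angular=[[0,0,0],[0,0,0],[0,0,0],[0,0,0],[0,0,0],[0,0,0],[0,0,0],[0,0,0],[0,0,0],[0,0,0],[0,0,0],[0,0,0],[0,0,0],[0,0,0],[0,0,0],[0,0,0],[0,0,0],[0,0,0],[0,0,0]])

```text
clock: 12.5
tool_pos: [0.6408, -0.0187, 0.195]
tool_rot: [0.663, 0.745, 0.047, -0.052]
ft_force: [2.5, -1.1, 0.4]
grip_width: 0.0116
```

```bash
python3 - <<'E'
from h import *
u=np.array([-.115,.9934]); c=np.array([.6295,.075])
s=bot.get_state(); y=(s["tool_pos"][:2]-c)@u+.054; print("TCP stand y",y,"lat",(s["tool_pos"][:2]-c)@[u[1],-u[0]],"z minus line",s["tool_pos"][2]-(.2159+.1409*(y-.1068)),s["ft_force"])
p,d=bot.snapshot("scene"); K,o,A=cam("scene"); g=A.T@(s["tool_pos"]-o); g=K@g/g[2]; x,y=g[:2].astype(int)
cv2.imwrite("pics/s4.png",cv2.resize(p[y-45:y+75,x-80:x+80,::-1],(800,600)))
E
```

```text
TCP stand y -0.04035509925063465 lat 0.0004039628473769382 z minus line -0.0001784907040883743 [ 2.54092672 -1.09560709  0.41675565]
```

View pics/s4.png

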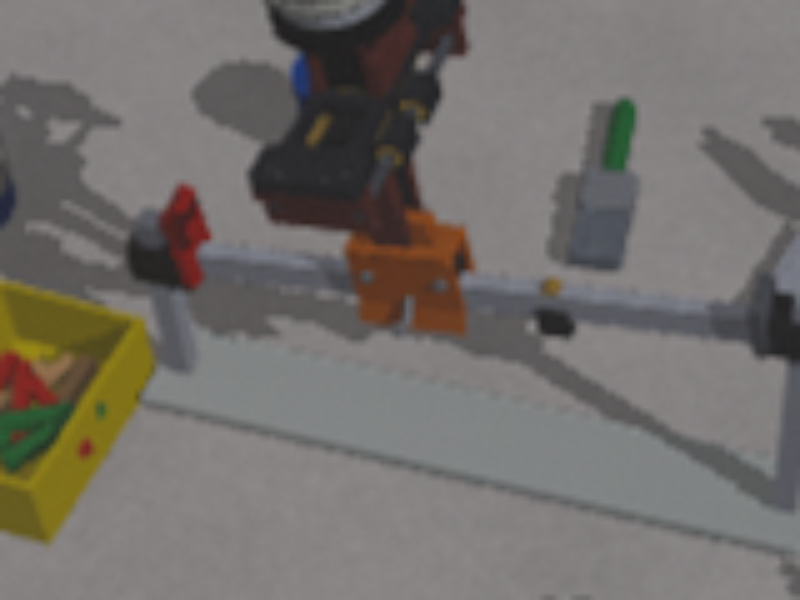

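The hanger straddles the rail at crop (410,270), clearly past the brass catch at (550,285), with nothing in the way down to the red stop. Release, then go up.

Emit:
step_arm(hand=[50,50,50,50,50,50,50,50,50,50,50,50,50,50,50,50], delta_pos=[[0,0,0],[0,0,0],[0,0,0],[0,0,0],[0,0,0],[0,0,0],[0,0,-10],[0,0,-30],[0,0,-60],[0,0,-90],[0,0,-120],[0,0,-120],[0,0,-120],[0,0,-120],[0,0,-120],[0,0,-120]], angular=[[0,0,0],[0,0,0],[0,0,0],[0,0,0],[0,0,0],[0,0,0],[0,0,0],[0,0,0],[0,0,0],[0,0,0],[0,0,0],[0,0,0],[0,0,0],[0,0,0],[0,0,0],[0,0,0]])

```text
clock: 14.15
tool_pos: [0.642, -0.0348, 0.3126]
tool_rot: [0.663, 0.745, 0.046, -0.053]
ft_force: [0.2, -0.2, -0.2]
grip_width: 0.0437
```

```bash
cat > chk.py <<'E'
from h import *
c=np.array([.6295,.075]); u=np.array([-.115,.9934]); nrm=np.array([u[1],-u[0]])
for i in range(2):
    p,d=bot.snapshot("scene"); P=cloud("scene",d); hs=cv2.cvtColor(p,cv2.COLOR_RGB2HSV);H,S,V=[hs[...,i].astype(int) for i in range(3)]
    m=(d>0)&(H>5)&(H<16)&(S>130)&(V>40)&(P[...,2]>.09)&(P[...,2]<.22)&(abs(P[...,0]-.64)<.06)&(P[...,1]>-.2)&(P[...,1]<.3)
    q=P[m]; s=(q[:,:2]-c)@u+.054; t=(q[:,:2]-c)@nrm
    print(bot.get_state()["clock"],len(q),"along",np.percentile(s,[1,50,99]).round(4),"lat",np.percentile(t,[1,50,99]).round(4),"z",np.percentile(q[:,2],[1,99]).round(4))
cv2.imwrite("pics/s5_%d.png"%(bot.get_state()["clock"]*100),cv2.resize(p[140:260,110:270,::-1],(800,600))); cv2.imwrite("pics/last.png",cv2.resize(p[140:260,110:270,::-1],(800,600)))
E
python3 chk.py
```

```text
14.2 419 along [-0.1788 -0.1401 -0.1066] lat [-0.0105  0.0136  0.0213] z [0.1177 0.1993]
14.25 417 along [-0.1819 -0.1432 -0.1108] lat [-0.01    0.0135  0.0209] z [0.1172 0.199 ]
```

View pics/last.png

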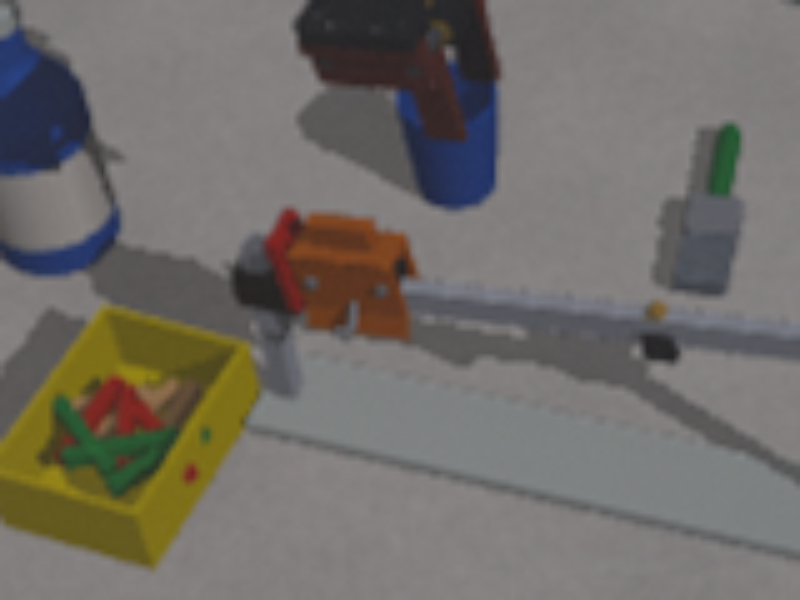

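The hanger has reached the red stop (crop (345,275)) and stands upright. It was still settling by about 3 mm, so I wait a second and check that it is still.

Emit:
step_arm(hand=[50,50,50,50,50,50,50,50,50,50,50,50,50,50,50], delta_pos=[[0,0,0],[0,0,0],[0,0,0],[0,0,0],[0,0,0],[0,0,0],[0,0,0],[0,0,0],[0,0,0],[0,0,0],[0,0,0],[0,0,0],[0,0,0],[0,0,0],[0,0,0]], angular=[[0,0,0],[0,0,0],[0,0,0],[0,0,0],[0,0,0],[0,0,0],[0,0,0],[0,0,0],[0,0,0],[0,0,0],[0,0,0],[0,0,0],[0,0,0],[0,0,0],[0,0,0]])

```text
clock: 15.75
tool_pos: [0.6422, -0.0349, 0.313]
tool_rot: [0.663, 0.745, 0.046, -0.053]
ft_force: [-0.4, -0.6, -0.6]
grip_width: 0.0438
```

```bash
python3 chk.py
```

```text
15.8 408 along [-0.1855 -0.1475 -0.1139] lat [-0.0095  0.0137  0.0202] z [0.1174 0.2   ]
15.85 409 along [-0.1859 -0.1476 -0.114 ] lat [-0.0106  0.0137  0.0207] z [0.1175 0.1987]
```

```bash
python3 -c "
from bench import bot; print(bot.job_done())"
```

```text
the job is handed in; nothing more can be done
None
```

I hung the orange hanger on the rail, pushed it over the catch and let it go. It rolled down to the red stop and was resting there upright and released when I handed the job in at about 16 s.

- **Setting down:** I gripped the hanger by its fin in the tray and lowered it, tilted to the rail's slope, onto the high end above the catch. I felt contact with the tool at about z = 0.2165 m and held it there for about half a second. The wrist force changed by about 3 to 4 N.
- **Over the catch:** I pushed it along the rail past the spring catch at about 4 N, released it about 85 mm beyond the catch, and raised the gripper clear. The sideways force read about 2.5 N just before release. I read forces only at the end of each move, so a short peak in between would not have shown; every reading was well under 15 N.
- **Last checks:** Two pictures after settling showed the hanger still to within 0.5 mm, against the stop, upright and centred on the rail. The gripper is well above it and the wrist force is back near zero.
- **One small disagreement:** the camera puts the hanger's origin between −143 and −148 mm along the stand, against −142 mm expected. I put this down to my few-millimetre error in locating the stand, because the hanger is visibly against the stop.
- **Other things on the table:** the cup, brush, detergent and peg box looked unmoved. I did not measure them, and I did not recheck the tray or the things on the corner shelf at the end.

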